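Let the steam off the croissants and lower the lid softly

ROBOT

A 6-joint arm with a two-finger parallel gripper is mounted at the origin on a cart in front of the work surface, level with it; the furniture and walls round the work are solid. World frame = base frame: x ahead of the robot, y to its left, z up, the work surface at z = 0. Lengths are in m, angles in rad, forces in N, time in s.
With the tool pointing down it reaches from about 0.35 to 0.975 m from the base axis. Payload 4.9 kg.
Tool frame: the origin (TCP) lies midway between the tips of the shut fingers; the grasp point (between the pads) lies 19 mm behind it; z points along the fingers, y is the line along which they close (so a half turn about z gives the same grasp; the last joint's range is limited). The gripper opens to 85 mm and grips with 20 to 120 N. Pads are 22 mm wide; open, the fingers measure 114 mm over their backs; the gripper's body (76 mm by 85 mm) begins 54 mm behind the grasp point. The pads swing forward as they close: fully open they stand 13 mm farther back than shut.
Start: joints at [-1.33, 0.053, 1.613, -0, 1.476, -0.119], TCP at [0.22, -0.585, 0.231] pointing down, gripper open.
Joint ranges: [-3.01, 3.01], [-1.01, 2.22], [0.06, 2.58], [-1.02, 4.17], [0.09, 2.62], [-3.14, 3.14]. Speed limits (rad/s): [2.57, 2.57, 3.14, 3.14, 3.14, 3.14].

INTERFACE

Orientations are given as a unit quaternion [w, x, y, z].
In Python, from plant import * gives the robot as it stands.
- The arm moves only by the tool jog_arm, never from a script. Its argument "targets" is a list of rows, each a list of 3 entries, a list of its own where there are three numbers: the shift along the tool's x, y, z in units of 25 mm (1.0 is 25 mm), then the turn, a rotation vector about the tool's x, y, z in units of 8 degrees (1.0 is 8 degrees), then the opening in per cent of the stroke, from 0 (shut) to 100 (fully open). A call has 1 to 8 rows; each row is the pose to reach, as a shift and turn from the pose commanded when the call began, along the tool's axes at that moment; what a row does not reach only later rows make up. A row lasts 1/8 s, in which the tool goes at most 62.5 mm and 10.7 degrees, less where a joint would pass 70% of its speed; a pose out of reach is approached as far as the arm can. A call with a gripper value outside its range is refused whole. The fingers move at their own pace and stop on an object; the grip force is fixed at half the most. Time passes only in rows, so rows that repeat a pose let the fingers close. It gives the time, the measured TCP pose, the force, the opening and the grip force at its end, in the units of the state.
- state(): the state, without advancing time (a new reading comes with each control period).
- grab_frame(name): name is "scene" or "top" or "wrist"; returns (picture, depth): 384x512x3 uint8, red, green, blue; 384x512 float32, m along the optical axis (not along the pixel's ray), 0 where there is no reading.
- camera_params(name): a dict with "fovy" (degrees; the focal length in pixels is half the picture's height over the tangent of half this angle, whatever the lens; pixels are square), "cx", "cy" (the principal point, pixels), "rvec" (rotation vector, rad) and "tvec" (3), from world to camera coordinates, as OpenCV has them; the wrist camera has in their place "hand_eye" (4x4, takes a point from camera to tool coordinates, whose origin is the TCP and whose axes are the flange's). Camera axes: x right, y down, z forward; pixel columns grow to the right and rows downward; lengths in m; the calibration is good to about 2 mm. A picture is of the moment at which its call begins: read the wrist's pose just before it. camera_params takes no time and is no camera call.
- job_done(): hands the job in; it is judged then, once.
The state is a dict: "time": time; "joint_pos": joint angles; "joint_vel": joint speeds; "joint_efforts": joint torques, N m; "tool_pos": TCP position; "tool_rot": TCP orientation; "contact_force": force on the tool from outside, world axes, zero at the start; "ft_torque": the same for the moment, N m; "gripper_width": opening from 0.0 (shut) to 1.0 (fully open); "grasp_force": force on a finger pad.
Only numpy, scipy, OpenCV 4.12 (cv2) and the standard library are available. Lean on these libraries where they do the work, as an engineer would, in place of code of your own. Each camera call takes 0.05 s, during which the arm holds its last target. There are 200 camera calls.

TASK

Two lidded boxes stand on the worktop, each with a press lever at its front: press down the lever of the box with the croissants until its lid stands wide open, and keep it so for about three seconds to let the steam out. Then ease the lever up slowly, taking two or three seconds, so that the lid comes down under control and shuts without dropping or slamming. Work only the lever: pick nothing up, do not touch the lids, leave the box of apples shut and the croissants, orange and spice jar as they are.

Things in the scene. Friction and masses are not known exactly. Their poses are not given: they have to be found in the camera images.
- croissant_box: box with clear lid holding the two croissants, fixed to the worktop: metal, 200 (x) x 190 (y) x 130 mm high plus an 8 mm thick lid; origin under its centre on the worktop, own -x axis points out of its front (where the lever is), z up. Inner floor is 37 mm above the worktop. Yaw within 0.25 rad. Right of y = 0.12 m a wall cabinet hangs beyond x = 0.6 m, 0.42 m above the worktop.
- croissant_box_pad (a point): centre of the top face of the finger pad at the outer end of the front lever of the box with the two croissants. Pad 36 (out from box) x 56 (across) x 8 mm; at rest its centre is 76 mm out from the front wall and 113 mm above the worktop. Fully pressed it sinks about 40 mm, within 5 mm of a vertical line; bare worktop below.
- croissant_box_lever (a joint): lever of the box with the two croissants, rad: 0 at rest (sloping up 0.25 rad from its pivot on the front wall, 85 mm above the worktop), 0.5 fully pressed (stop, sloping down 0.25). It has no spring of its own; the lid's weight pushes it back up.
- croissant_box_lid (a joint): lid of the box with the two croissants, rad: 0 shut, 1.1 wide open (stop). Clear sheet in a metal frame, hinged along the box's far (+x) top edge, so its near edge rises and swings away from the lever. Always 2.2 x the lever's angle, through a hidden linkage. Holding it open takes about 3 to 13 N down on the pad; let go, it falls shut at once.
- croissant_box_lid_edge (a point): middle of the near edge of the lid of the box with the two croissants; about 135 mm above the worktop when shut.
- fruit_box: box with clear lid holding two apples, fixed to the worktop: metal, 200 (x) x 190 (y) x 130 mm high plus an 8 mm thick lid; origin under its centre on the worktop, own -x axis points out of its front (where the lever is), z up. Inner floor is 37 mm above the worktop. Yaw within 0.25 rad. Right of y = 0.12 m a wall cabinet hangs beyond x = 0.6 m, 0.42 m above the worktop.
- fruit_box_pad (a point): centre of the top face of the finger pad at the outer end of the front lever of the box with two apples. Pad 36 (out from box) x 56 (across) x 8 mm; at rest its centre is 76 mm out from the front wall and 113 mm above the worktop. Fully pressed it sinks about 40 mm, within 5 mm of a vertical line; bare worktop below.
- fruit_box_lever (a joint): lever of the box with two apples, rad: 0 at rest (sloping up 0.25 rad from its pivot on the front wall, 85 mm above the worktop), 0.5 fully pressed (stop, sloping down 0.25). It has no spring of its own; the lid's weight pushes it back up.
- fruit_box_lid (a joint): lid of the box with two apples, rad: 0 shut, 1.1 wide open (stop). Clear sheet in a metal frame, hinged along the box's far (+x) top edge, so its near edge rises and swings away from the lever. Always 2.2 x the lever's angle, through a hidden linkage. Holding it open takes about 3 to 13 N down on the pad; let go, it falls shut at once.
- fruit_box_lid_edge (a point): middle of the near edge of the lid of the box with two apples; about 135 mm above the worktop when shut.
- roll_1: croissant, about 61 x 126 x 47 mm, lying loose in the croissant box, origin at its underside
- roll_2: second croissant, about 60 x 125 x 47 mm, lying loose beside the first in the same box, origin at its underside
- orange: loose orange, 74 mm, standing on the worktop to the left of the croissant box's lever (about 100 mm from the lever's middle); origin at its underside
- spice_jar: loose glass spice jar with dark cap, 41 mm wide, 105 mm high, standing to the left of the fruit box's lever (about 100 mm from the lever's middle); origin at its underside

How it is judged:
On the way:
1. the lid of the croissant box is held wide open (over 0.95 rad) for 2.4 s (value of joint croissant_box_lid above 0.95 rad), for 2.4 s.
At the end, for the whole second after the job is handed in: After having been held wide open, the lid of the croissant box is shut (under 0.04 rad) with its lever back up (under 0.02 rad), the apple box is shut too (under 0.04 rad), and the croissants, orange and jar are within 20 mm of where they were (value of joint each of croissant_box_lid, fruit_box_lid below 0.04 rad and value of joint croissant_box_lever below 0.02 rad and distance of each of orange, spice_jar, roll_1, roll_2 from where it was at the start of the episode below 0.02 m); the robot touches nothing.
It fails at once if the lid of the croissant box drops or slams (closes faster than 1.5 rad/s) (velocity of joint croissant_box_lid below -1.5 rad/s).
It fails at once if the box of apples is opened (over 0.15 rad) (value of joint fruit_box_lid above 0.15 rad).
It fails at once if the orange, jar or a croissant is shoved, lifted or carried (over 20 mm) (distance of any of orange, spice_jar, roll_1, roll_2 from where it was at the start of the episode above 0.02 m).
It fails at once if the robot touches a lid (over 1 N) (contact force between any of the fingers, the arm and croissant_box_lid above 1 N or contact force between any of the fingers, the arm and fruit_box_lid above 1 N).
It also fails if it takes over 45 s, if anything falls off the work surface, if the arm or the gripper's body presses on something with over 40 N, if the wrist force passes 120 N, or if a joint passes its speed limit or range.

## Working session

There is one attempt and no reset: what is moved stays moved. The work goes in short steps, Python scripts to look and compute and a tool call to move; the robot and the scene stay as the last step left them, time stands still between calls to the robot, and variables do not carry over. Pictures are saved under pics/ and viewed, at most 10 in all, crops included, and the job is handed in when it is done.

Besides the shell and the picture viewer there is one more tool, called after ">>>" as name(argument=value, ...) on one line, values as JSON. jog_arm: Moves the arm, as the interface text tells. Its arguments: {"type":"object","properties":{"targets":{"type":"array"}},"required":["targets"]}

```bash
mkdir -p pics; ls; python3 - <<'E'
from plant import *
import cv2,numpy as np
np.set_printoptions(precision=4,suppress=True)
for n in ("scene","top"):
    im,d=grab_frame(n); p=camera_params(n); print(n,p,(d>0).mean())
    np.savez(f"pics/{n}0.npz",im=im,d=d)
    cv2.imwrite(f"pics/{n}0.png",im[:,:,::-1])
s=state();print(s)
E
```

```text
pics
scene {'fovy': 53.756680440502564, 'cx': 257.3265880528399, 'cy': 192.3231696774955, 'rvec': array([ 1.0147, -2.5484,  0.9379]), 'tvec': array([0.4462, 0.3666, 1.0453])} 0.9956766764322916
top {'fovy': 46.10635774604697, 'cx': 254.8479432457341, 'cy': 195.87170705237236, 'rvec': array([ 2.1849, -2.189 ,  0.1232]), 'tvec': array([0.0224, 0.5987, 1.4764])} 0.9958750406901041
{'time': 0.1, 'joint_pos': array([-1.33  ,  0.0533,  1.6142,  0.    ,  1.476 , -0.119 ]), 'joint_vel': array([ 0.0018, -0.0036, -0.0026, -0.0002, -0.0021, -0.0012]), 'joint_efforts': array([ -0.0004, -39.4902, -37.1363,  -0.0002,   0.004 ,  -0.    ]), 'tool_pos': array([ 0.2199, -0.5844,  0.2302]), 'tool_rot': array([-0.001 ,  0.9839,  0.1789, -0.0001]), 'contact_force': array([-0.5468,  0.3258, -0.2603]), 'ft_torque': array([-0.0039, -0.0414, -0.0047]), 'grasp_force': 0.0, 'gripper_width': 1.0018886070208977}
```

View pics/scene0.png

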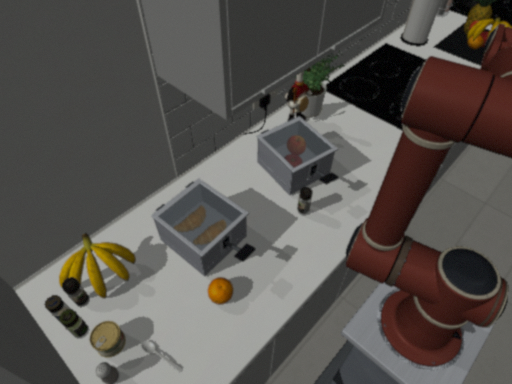

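View pics/top0.png

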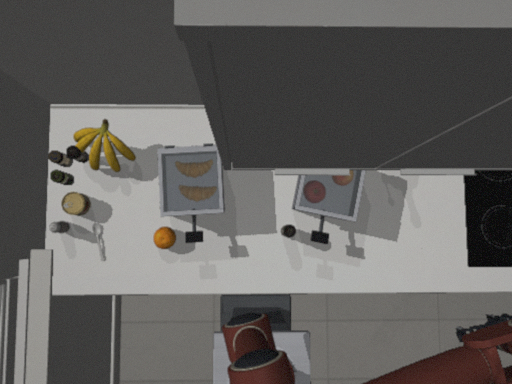

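The croissant box is the left one. Its black pad is at about (194,237) in the top view and (245,253) in the scene view, with the orange at (164,238) in the top view. The apple box is on the right, with its pad at (320,238).

```bash
cat > h.py <<'E'
import cv2,numpy as np
np.set_printoptions(precision=4,suppress=True)
def cast(p,uv,z):
    """pixel -> world point on plane z"""
    f=192/np.tan(np.radians(p["fovy"])/2); R=cv2.Rodrigues(p["rvec"])[0]
    c=-R.T@p["tvec"]; r=R.T@np.array([(uv[0]-p["cx"])/f,(uv[1]-p["cy"])/f,1])
    return c+r*(z-c[2])/r[2]
def blobs(mask,box):
    x0,y0,x1,y1=box; m=np.zeros_like(mask); m[y0:y1,x0:x1]=mask[y0:y1,x0:x1]
    n,_,st,ce=cv2.connectedComponentsWithStats(m.astype(np.uint8))
    return [(ce[i],st[i]) for i in range(1,n) if st[i][4]>25]
E
python3 - <<'E'
from plant import *
from h import *
for n,boxes in (("top",[(180,205,212,250),(305,205,335,250)]),("scene",[(215,225,270,275),(300,160,350,195)])):
    z=np.load(f"pics/{n}0.npz"); im,d=z["im"],z["d"]; p=camera_params(n)
    for b in boxes:
        for c,s in blobs(im.max(2)<45,b): print(n,c,s,cast(p,c,.113),d[int(c[1]),int(c[0])])
        if n=="top":   # lever axis + pad rectangle
            m=np.zeros(im.shape[:2],np.uint8);x0,y0,x1,y1=b;m[y0:y1,x0:x1]=im[y0:y1,x0:x1].max(2)<45
            m=cv2.morphologyEx(m,cv2.MORPH_OPEN,np.ones((5,5)))
            k=max(cv2.findContours(m,0,1)[0],key=cv2.contourArea); r=cv2.minAreaRect(k); print("pad rect",r,cast(p,r[0],.113))
            print([cast(p,q,.113)[:2] for q in cv2.boxPoints(r)])
p=camera_params("top"); im=np.load("pics/top0.npz")["im"].astype(int)
for c,s in blobs((im[...,0]>120)&(im[...,2]<60),(145,220,185,255)): print("orange",c,s,cast(p,c,.037))
# croissant box rim corners (by eye)
for uv in ((158,148),(221,147),(162,216),(224,213)): print("rim",uv,cast(p,uv,.135))
f=192/np.tan(np.radians(p["fovy"])/2)
d=np.load("pics/top0.npz")["d"]; R=cv2.Rodrigues(p["rvec"])[0]
vv,uu=np.mgrid[:384,:512]; P=(np.stack([(uu-p["cx"])/f*d,(vv-p["cy"])/f*d,d],-1)-p["tvec"])@R
for v,u in ((237,194),(200,191),(238,164),(238,320)): print(u,v,P[v,u])
m=(P[...,2]>.095)&(P[...,2]<.13)
b=np.zeros(m.shape,bool);b[222:246,180:210]=1
print("depth pad",P[m&b].mean(0),P[m&b].min(0),P[m&b].max(0),(m&b).sum())
# front rim line of box
b=np.zeros(m.shape,bool);b[205:225,160:226]=1
m=b&(P[...,2]>.125)&(P[...,2]<.145)
q=[P[:,u][m[:,u]][np.argmin(P[:,u][m[:,u]][:,0])] for u in range(164,220) if m[:,u].any()]
q=np.array(q); print("front line",np.polyfit(q[:,1],q[:,0],1),q[:,1].min(),q[:,1].max())
E
```

```text
top [193.5526 236.4013] [186 231  17  11 152] [0.4649 0.214  0.113 ] 1.3999527
pad rect ((193.5, 236.5), (9.0, 15.0), 90.0) [0.4646 0.2142 0.113 ]
[array([0.4786, 0.2375]), array([0.4784, 0.1911]), array([0.4506, 0.1908]), array([0.4508, 0.2372])]
top [319.5605 236.9682] [312 231  16  13 157] [ 0.462  -0.1785  0.113 ] 1.4057653
pad rect ((319.5, 237.0), (10.0, 15.0), 90.0) [ 0.4619 -0.1783  0.113 ]
[array([ 0.4775, -0.155 ]), array([ 0.4774, -0.2021]), array([ 0.4462, -0.2015]), array([ 0.4464, -0.1545])]
scene [226.6292 242.573 ] [222 236  12  13  89] [0.5214 0.2261 0.113 ] 1.1038966
scene [244.3855 251.9609] [235 244  20  17 179] [0.4632 0.2133 0.113 ] 1.0614218
scene [313.1148 169.5082] [310 163   8  14  61] [ 0.5198 -0.1725  0.113 ] 1.2974782
scene [327.887  177.4261] [319 173  19  10 115] [ 0.4626 -0.1777  0.113 ] 1.2486702
scene [304.9103 190.641 ] [300 186  11   9  78] [ 0.4816 -0.0806  0.113 ] 1.2204314
orange [161.783  236.8851] [154 227  16  20 235] [0.4636 0.3259 0.037 ]
rim (158, 148) [0.7384 0.324  0.135 ]
rim (221, 147) [0.7419 0.1289 0.135 ]
rim (162, 216) [0.5274 0.3085 0.135 ]
rim (224, 213) [0.5363 0.1189 0.135 ]
194 237 [0.463  0.212  0.1189]
191 200 [0.5761 0.2198 0.1397]
164 238 [0.46   0.3141 0.0625]
320 238 [ 0.4587 -0.1799  0.1123]
depth pad [0.4704 0.2145 0.1112] [0.4476 0.1876 0.0951] [0.5101 0.2416 0.1242] 238
front line [-0.0587  0.5476] 0.13405370064909722 0.30151971186713955
```

>>> jog_arm(targets=[[[0.8, -0.7, 0], [0, 0, 0], 0], [[2.3, -2.2, 0], [0, 0, 0.3], 0], [[4, -3.9, 0], [0, 0, 0.7], 0], [[6, -5.8, 0], [0, 0, 1.1], 0], [[8, -7.8, 0], [0, 0, 1.5], 0], [[9.8, -9.6, 0], [0, 0, 1.9], 0], [[11.2, -11, 0], [0, 0, 2.2], 0], [[12.2, -11.9, 0], [0, 0, 2.2], 0]])

```text
time: 1.1
tool_pos: [0.4012, -0.1965, 0.2309]
tool_rot: [-0.0, 1.0, 0.027, 0.0]
contact_force: [-0.1, -1.0, 0.6]
gripper_width: 0.003
grasp_force: 0.0
```

>>> jog_arm(targets=[[[0.2, -1.2, 0], [0, 0, 0], 0], [[0.7, -3.4, 0], [0, 0, 0], 0], [[1.2, -5.8, 0], [0, 0, 0], 0], [[1.7, -8.2, 0], [0, 0, 0], 0], [[2.2, -10.6, 0], [0, 0, 0], 0], [[2.7, -13, 0.3], [0, 0, 0], 0], [[3.1, -15, 0.8], [0, 0, 0], 0], [[3.3, -16.3, 1.2], [0, 0, 0], 0]])

```text
time: 2.1
tool_pos: [0.4611, 0.2144, 0.2003]
tool_rot: [0.0, 1.0, 0.027, -0.001]
contact_force: [-0.2, 0.2, -0.4]
gripper_width: -0.005
grasp_force: 0.0
```

```bash
python3 - <<'E'
from plant import *
from h import *
s=state(); print(s["time"],s["tool_pos"],s["tool_rot"],s["contact_force"])
a=grab_frame("wrist")[0]; b=grab_frame("scene")[0][120:340,130:390]
cv2.imwrite("pics/w1.png",np.hstack([cv2.resize(a,(400,300)),cv2.resize(b,(355,300))])[:,:,::-1])
E
```

```text
2.1 [0.4611 0.2144 0.2003] [ 0.0001  0.9996  0.0274 -0.0005] [-0.2338  0.1567 -0.3962]
```

View pics/w1.png

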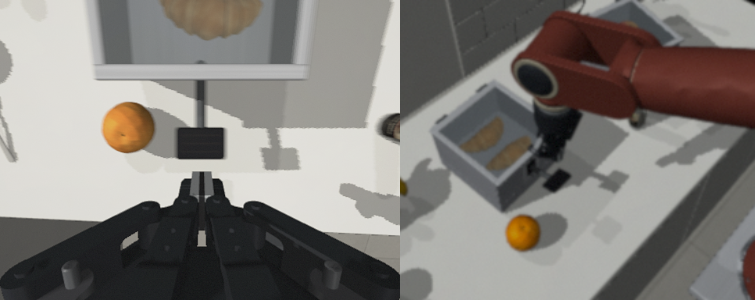

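The shut fingertips, at about (202,175) in the wrist view, are lined up sideways with the pad at (200,142). The orange at (128,127) is clear. I'll cast the pad from this view as a check.

```bash
python3 - <<'E'
from plant import *
from h import *
from scipy.spatial.transform import Rotation as Ro
s=state(); q=s["tool_rot"]; im,d=grab_frame("wrist"); p=camera_params("wrist")
T=np.eye(4);T[:3,:3]=Ro.from_quat([q[1],q[2],q[3],q[0]]).as_matrix();T[:3,3]=s["tool_pos"];T=T@p["hand_eye"]
R=T[:3,:3].T; p["rvec"]=cv2.Rodrigues(R)[0]; p["tvec"]=-R@T[:3,3]
for c,st in blobs(im.max(2)<60,(215,158,300,208)): print(c,st,cast(p,c,.113),d[int(c[1]),int(c[0])])
E
```

```text
[259.8589 182.9747] [ 229  158   63   46 2565] [0.4663 0.2135 0.113 ] 0.23690543
```

>>> jog_arm(targets=[[[0, 0, 0.4], [0, 0, 0], 0], [[0, 0, 1.1], [0, 0, 0], 0], [[0, 0, 1.8], [0, 0, 0], 0], [[0, 0, 2.4], [0, 0, 0], 0], [[0, 0, 2.8], [0, 0, 0], 0], [[0, 0, 3.1], [0, 0, 0], 0], [[0, 0, 3.3], [0, 0, 0], 0], [[0, 0, 3.4], [0, 0, 0], 0]])

```text
time: 3.25
tool_pos: [0.4619, 0.2122, 0.1163]
tool_rot: [-0.0, 1.0, 0.026, 0.0]
contact_force: [-0.0, -0.1, 0.2]
gripper_width: -0.004
grasp_force: 0.0
```

>>> jog_arm(targets=[[[0, 0, 0.1], [0, 0, 0], 0], [[0, 0, 0.2], [0, 0, 0], 0], [[0, 0, 0.3], [0, 0, 0], 0], [[0, 0, 0.4], [0, 0, 0], 0], [[0, 0, 0.5], [0, 0, 0], 0], [[0, 0, 0.6], [0, 0, 0], 0], [[0, 0, 0.7], [0, 0, 0], 0], [[0, 0, 0.8], [0, 0, 0], 0]])

```text
time: 4.25
tool_pos: [0.462, 0.2127, 0.0988]
tool_rot: [-0.0, 1.0, 0.026, 0.0]
contact_force: [-6.8, -1.4, 11.4]
gripper_width: 0.003
grasp_force: 5.3
```

>>> jog_arm(targets=[[[0, 0, 0.12], [0, 0, 0], 0], [[0, 0, 0.24], [0, 0, 0], 0], [[0, 0, 0.36], [0, 0, 0], 0], [[0, 0, 0.48], [0, 0, 0], 0], [[0, 0, 0.6], [0, 0, 0], 0], [[0, 0, 0.7], [0, 0, 0], 0], [[0, 0, 0.8], [0, 0, 0], 0], [[0, 0, 0.88], [0, 0, 0], 0]])

```text
time: 5.25
tool_pos: [0.4618, 0.2127, 0.0755]
tool_rot: [-0.0, 1.0, 0.026, -0.0]
contact_force: [-4.8, 0.3, 5.2]
gripper_width: 0.002
grasp_force: 3.1
```

```bash
python3 - <<'E'
from plant import *
from h import *
s=state(); print(s["time"],s["tool_pos"],s["contact_force"])
a=grab_frame("wrist")[0]; b=grab_frame("scene")[0][100:320,130:390]
cv2.imwrite("pics/w2.png",np.hstack([cv2.resize(a,(400,300)),cv2.resize(b,(355,300))])[:,:,::-1])
E
```

```text
5.25 [0.4618 0.2127 0.0755] [-4.7678  0.3413  5.1839]
```

View pics/w2.png

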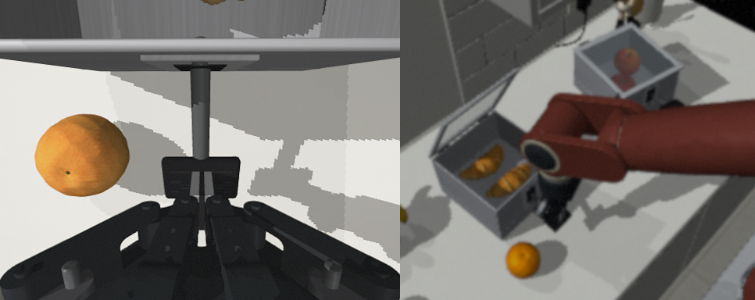

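The lid is well up, with its frame raised at (480,110) in the right half, and the fingertips are on the pad at (200,175). I'll press on to the stop.

>>> jog_arm(targets=[[[0, 0, 0.05], [0, 0, 0], 0], [[0, 0, 0.1], [0, 0, 0], 0], [[0, 0, 0.14], [0, 0, 0], 0], [[0, 0, 0.18], [0, 0, 0], 0], [[0, 0, 0.18], [0, 0, 0], 0]])

```text
time: 5.98
tool_pos: [0.4622, 0.2128, 0.074]
tool_rot: [-0.0, 1.0, 0.026, -0.0]
contact_force: [-13.4, -2.0, 22.9]
gripper_width: 0.001
grasp_force: 13.0
```

The force has risen to 23 N and z has stopped at 0.074, so the lever is on its stop. Now the hold.

>>> jog_arm(targets=[[[0, 0, 0], [0, 0, 0], 0], [[0, 0, 0], [0, 0, 0], 0], [[0, 0, 0], [0, 0, 0], 0], [[0, 0, 0], [0, 0, 0], 0], [[0, 0, 0], [0, 0, 0], 0], [[0, 0, 0], [0, 0, 0], 0], [[0, 0, 0], [0, 0, 0], 0], [[0, 0, 0], [0, 0, 0], 0]])

```text
time: 6.98
tool_pos: [0.4621, 0.2128, 0.074]
tool_rot: [-0.0, 1.0, 0.026, -0.0]
contact_force: [-12.7, -2.1, 23.9]
gripper_width: -0.002
grasp_force: 13.0
```

>>> jog_arm(targets=[[[0, 0, 0], [0, 0, 0], 0], [[0, 0, 0], [0, 0, 0], 0], [[0, 0, 0], [0, 0, 0], 0], [[0, 0, 0], [0, 0, 0], 0], [[0, 0, 0], [0, 0, 0], 0], [[0, 0, 0], [0, 0, 0], 0], [[0, 0, 0], [0, 0, 0], 0], [[0, 0, 0], [0, 0, 0], 0]])

```text
time: 7.98
tool_pos: [0.4622, 0.2128, 0.074]
tool_rot: [-0.0, 1.0, 0.026, -0.0]
contact_force: [-13.5, -2.6, 23.1]
gripper_width: 0.0
grasp_force: 13.0
```

>>> jog_arm(targets=[[[0, 0, 0], [0, 0, 0], 0], [[0, 0, 0], [0, 0, 0], 0], [[0, 0, 0], [0, 0, 0], 0], [[0, 0, 0], [0, 0, 0], 0], [[0, 0, 0], [0, 0, 0], 0], [[0, 0, 0], [0, 0, 0], 0], [[0, 0, 0], [0, 0, 0], 0], [[0, 0, 0], [0, 0, 0], 0]])

```text
time: 8.98
tool_pos: [0.4621, 0.2128, 0.074]
tool_rot: [-0.0, 1.0, 0.027, -0.0]
contact_force: [-13.7, -3.3, 23.3]
gripper_width: -0.002
grasp_force: 13.0
```

>>> jog_arm(targets=[[[0, 0, -0.05], [0, 0, 0], 0], [[0, 0, -0.1], [0, 0, 0], 0], [[0, 0, -0.16], [0, 0, 0], 0], [[0, 0, -0.23], [0, 0, 0], 0], [[0, 0, -0.3], [0, 0, 0], 0], [[0, 0, -0.38], [0, 0, 0], 0], [[0, 0, -0.46], [0, 0, 0], 0], [[0, 0, -0.54], [0, 0, 0], 0]])

```text
time: 9.98
tool_pos: [0.4613, 0.2126, 0.0839]
tool_rot: [-0.0, 1.0, 0.026, -0.001]
contact_force: [-5.7, 0.8, 7.5]
gripper_width: -0.001
grasp_force: 4.2
```

>>> jog_arm(targets=[[[0, 0, -0.08], [0, 0, 0], 0], [[0, 0, -0.16], [0, 0, 0], 0], [[0, 0, -0.24], [0, 0, 0], 0], [[0, 0, -0.32], [0, 0, 0], 0], [[0, 0, -0.4], [0, 0, 0], 0], [[0, 0, -0.48], [0, 0, 0], 0], [[0, 0, -0.56], [0, 0, 0], 0], [[0, 0, -0.64], [0, 0, 0], 0]])

```text
time: 10.98
tool_pos: [0.4628, 0.2127, 0.1013]
tool_rot: [-0.001, 1.0, 0.026, 0.001]
contact_force: [-3.2, 1.9, 9.9]
gripper_width: -0.001
grasp_force: 4.9
```

>>> jog_arm(targets=[[[0, 0, -0.08], [0, 0, 0], 0], [[0, 0, -0.16], [0, 0, 0], 0], [[0, 0, -0.23], [0, 0, 0], 0], [[0, 0, -0.3], [0, 0, 0], 0], [[0, 0, -0.37], [0, 0, 0], 0], [[0, 0, -0.44], [0, 0, 0], 0], [[0, 0, -0.51], [0, 0, 0], 0], [[0, 0, -0.58], [0, 0, 0], 0]])

```text
time: 11.98
tool_pos: [0.4637, 0.2123, 0.1152]
tool_rot: [-0.0, 1.0, 0.026, 0.003]
contact_force: [4.1, 0.7, 3.4]
gripper_width: 0.001
grasp_force: 2.1
```

>>> jog_arm(targets=[[[0, 0, -0.05], [0, 0, 0], 0], [[0, 0, -0.1], [0, 0, 0], 0], [[0, 0, -0.15], [0, 0, 0], 0], [[0, 0, -0.2], [0, 0, 0], 0], [[0, 0, -0.25], [0, 0, 0], 0], [[0, 0, -0.3], [0, 0, 0], 0], [[0, 0, -0.36], [0, 0, 0], 0], [[0, 0, -0.42], [0, 0, 0], 0]])

```text
time: 12.98
tool_pos: [0.4617, 0.2122, 0.1245]
tool_rot: [0.0, 1.0, 0.026, 0.0]
contact_force: [-0.0, -0.3, 1.0]
gripper_width: 0.001
grasp_force: 0.0
```

>>> jog_arm(targets=[[[0, 0, -0.2], [0, 0, 0], 0], [[0, 0, -0.7], [0, 0, 0], 0], [[0, 0, -1.3], [0, 0, 0], 0], [[0, 0, -1.9], [0, 0, 0], 0], [[0, 0, -2.4], [0, 0, 0], 0], [[0, 0, -2.8], [0, 0, 0], 0], [[0, 0, -3], [0, 0, 0], 0], [[0, 0, -3], [0, 0, 0], 0]])

```text
time: 13.98
tool_pos: [0.4618, 0.2122, 0.1995]
tool_rot: [-0.0, 1.0, 0.026, 0.0]
contact_force: [0.4, -0.3, -0.8]
gripper_width: -0.002
grasp_force: 0.0
```

```bash
python3 - <<'E'
from plant import *
from h import *
s=state(); print(s["time"],s["tool_pos"],s["contact_force"])
a=grab_frame("wrist")[0]; b=grab_frame("scene")[0][100:320,130:390]
cv2.imwrite("pics/w3.png",np.hstack([cv2.resize(a,(400,300)),cv2.resize(b,(355,300))])[:,:,::-1])
E
```

```text
13.975 [0.4618 0.2122 0.1995] [ 0.4409 -0.2521 -0.8254]
```

View pics/w3.png

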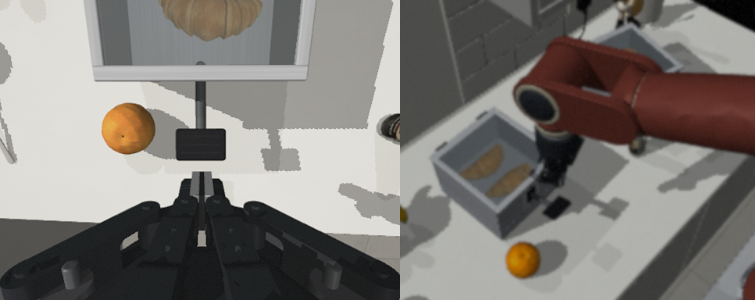

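The lid is shut, with its near edge at (200,73) as before. The pad is back up at (200,144), the orange hasn't moved, and the gripper is clear.

```bash
python3 -c "
from plant import *
print(job_done())"
```

```text
the job is handed in; nothing more can be done
None
```

I pressed the croissant box's lever to its stop, held the lid wide open for about 3 s, eased it shut over about 3 s and handed the job in; the last pictures show the lid shut, the lever up and the orange unmoved, but no verdict came back.

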